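# Hold the reference cuvette in the light path

### The job

Swing the cam lever of the cuvette clamp fully open, so that its blue jaw lets the amber cuvette go, and leave it open. Then take the cuvette by its two white frosted sides only, never touching the clear amber ends, lift it out and hold it upright in the light path of the light bench, centred on the beam midway between lamp and receiver, with the beam running lengthwise in at one clear end and out at the other. Finish while still holding it there, steady and touching nothing but the gripper; do not push the bottle, dish or tip box about.

Things in the scene. Friction and masses are not known exactly. Their poses are not given: they have to be found in the camera images.
- clamp: Cuvette clamp fixed to the table, at either side: low grey plate 12 mm thick, x -85..40, y -65..55 mm in its frame. Origin on the table under the cuvette's centre, z up. The cuvette stands on the plate, length along y, between an aluminium fixed jaw (+x side, top 24 mm up) and a sliding blue jaw (-x side, top 23 mm up); low stops (22 mm up) at its ends. The cam lever is behind the blue jaw.
- cam (a joint): Cam lever, rad, about the upright axis at cam_pivot: 0 = locked, lever pointing along the clamp's -y; swings clockwise seen from above to 1.57 = fully open, pointing along the clamp's -x, away from the cuvette. Starts within 0.22 of locked, stays where left, takes about 2 N at the knob. It draws the blue jaw back about 3 mm.
- cam_pivot (a point): Point on the cam lever's upright pivot axis, 45 mm from the cuvette's seat on the clamp's -x side, at the height of cam_knob (52.5 mm above the table).
- cam_knob (a point): Middle (52.5 mm above the table) of the red upright knob at the lever's end: round post, 16 mm diameter, with a ball top 19 mm across, 60 mm from the pivot axis. The post is solid from 27 to 67 mm above the table, ball top 76 mm; the black lever arm below it reaches up to 35 mm. Moves with the lever.
- cuvette_mid (a point): Centre (half-way up) of the loose cuvette: amber glass block 16 (x) x 44 (y) x 50 mm (z, up), about 90 g. Its large sides, 16 mm apart along x, are white and frosted: grip these. The narrow ends along y are clear amber windows. In the clamp the centre is 37 mm and the top 62 mm above the table. Axes are its own.
- window_a: Clear window, 13 x 2 x 44 mm amber plate, at the cuvette's +y end; part of the cuvette, 21 mm from its centre. Must not be touched by the gripper.
- window_b: The same clear window at the cuvette's -y end.
- cuvette: The cuvette itself, origin at the centre of its underside, 25 mm below cuvette_mid, same axes.
- lightbench: Light bench fixed to the table, at the other side from the clamp. Dark plate 85 (x) x 250 (y) x 12 mm, origin on the table below the beam's middle, z up. White lamp head at +y, black receiver at -y, 60 mm wide in x, 84 to 146 mm above the table, on posts; their lens tubes end 75 mm either side of the middle. A thin yellow beam runs along y, 115 mm up.
- beam_mid (a point): Midpoint of the light beam between lamp and receiver, 115 mm above the table; the beam runs along this frame's y axis.
- bottle: Bystander: small amber bottle, 48 mm diameter, 110 mm tall, origin under its centre.
- dish: Bystander: closed round dish, 90 mm diameter, 17 mm tall, origin under its centre.
- tipbox: Bystander: blue box with grey lid, 75 x 110 x 57 mm, origin under its centre.
Not all that is in view belongs to the job. Of the things like the clamp, leave any that is purple; of the rest the smaller one is meant.

How it is judged:
On the way, in this order (a step that is already met when the one before it is completed fails the run):
1. the cam lever is swung open (above 1.3 rad) while the cuvette still stands in the clamp (value of joint cam above 1.3 rad and distance of cuvette_mid from where it was at the start of the episode below 0.015 m), for 0.2 s.
2. the cuvette is gripped and lifted clear of the clamp (contact force between the fingers and cuvette above 0.5 N and height (world z) of cuvette_mid above 0.065 m and contact force between cuvette and clamp below 0.05 N), for 0.1 s.
At the end, for the whole second after the job is handed in: Lever open above 1.2 rad; cuvette gripped by its frosted sides only, touching nothing else, still; centre within 6 mm of the beam sideways, 12 mm in height, 20 mm of midway along it; lengthwise along the beam and upright within 10 degrees; bystanders within 30 mm of their start (value of joint cam above 1.2 rad and contact force between the fingers and cuvette above 0.5 N and contact force between the fingers and window_a below 0.1 N and contact force between the fingers and window_b below 0.1 N and contact force between cuvette and lightbench below 0.05 N and contact force between cuvette and clamp below 0.05 N and x of cuvette_mid in the frame of beam_mid between -0.006 and 0.006 m and y of cuvette_mid in the frame of beam_mid between -0.02 and 0.02 m and z of cuvette_mid in the frame of beam_mid between -0.012 and 0.012 m and angle between the y axis of cuvette_mid and the y axis of beam_mid, either way round below 0.17 rad and angle between cuvette_mid's own z axis and vertical below 0.17 rad and linear speed of cuvette below 0.02 m/s and distance of each of bottle, dish, tipbox from where it was at the start of the episode below 0.03 m); the arm keeps its last pose, push and grip.
It fails at once if the gripper presses on a clear end window (contact force between any of the arm, the fingers and window_a above 0.5 N or contact force between any of the arm, the fingers and window_b above 0.5 N).
It fails at once if a bystander is pushed more than 30 mm (distance of any of bottle, dish, tipbox from where it was at the start of the episode above 0.03 m).
It also fails if it takes over 56 s, if anything falls off the work surface, if the arm or the gripper's body presses on something with over 40 N, if the wrist force passes 120 N, or if a joint passes its speed limit or range.

### The arm

A 6-joint arm with a two-finger parallel gripper is mounted at the origin on the work surface. World frame = base frame: x ahead of the robot, y to its left, z up, the work surface at z = 0. Lengths are in m, angles in rad, forces in N, time in s.
With the tool pointing down it reaches from about 0.375 to 0.975 m from the base axis. Payload 3.8 kg.
Tool frame: the origin (TCP) lies on the centre line of the jaws, within the pads' length; the fingertips stand 14 mm ahead of it and the grasp point (between the pads) lies 5 mm behind it; z points along the fingers, y is the line along which they close (so a half turn about z gives the same grasp; the last joint's range is limited). The gripper opens to 85 mm and grips with 20 to 120 N. Pads are 22 mm wide; open, the fingers measure 114 mm over their backs; the gripper's body (76 mm by 85 mm) begins 54 mm behind the grasp point. The pads swing forward as they close: fully open they stand 13 mm farther back than shut.
Start: joints at [-1.225, 0.264, 1.604, -0, 1.274, -0.037], TCP at [0.252, -0.626, 0.219] pointing down, gripper open.
Joint ranges: [-2.63, 2.63], [-0.94, 2.18], [0.31, 2.57], [-1.31, 4.45], [0, 2.66], [-2.55, 2.55]. Speed limits (rad/s): [2.57, 2.57, 3.14, 3.14, 3.14, 3.14].

### API

Orientations are given as a rotation vector (axis times angle).
In Python, from workcell import bot, eyes, spot_in gives the robot as it stands.
- The arm moves only by the tool carry_out, never from a script. Its argument "series" is text: rows parted by semicolons, each of 4 numbers parted by spaces: the shift along the world's x, y, z in m, then the turn about the world's z in degrees. In form: tx ty tz roll; .... A call has 1 to 20 rows; each row shifts and turns the commanded pose from where the row before left it; what a row does not reach is not made up. A row lasts 1/8 s, in which the tool goes at most 62.5 mm and 10.7 degrees, less where a joint would pass 70% of its speed; a pose out of reach is approached as far as the arm can. A call is refused whole if a number of a shift passes 0.0625 or a number of a turn 10.7, either way. A call with a gripper value outside its range is refused whole. "jaw" is the gripper command: -1 is shut, 1 is fully open, values between are in proportion, set as the call begins (left out, the last holds). The fingers move at their own pace and stop on an object; "grip_force" is the grip in N (left out, the last holds). Time passes only in rows, so rows that do not move let the fingers close. It gives the time, the measured TCP pose, the force, the opening and the grip force at its end, in the units of the state.
- bot.read_state(): the state, without advancing time (a new reading comes with each control period).
- eyes.read_camera(name): name is "side" or "top"; returns (picture, depth): 400x640x3 uint8, blue, green, red; 400x640 float32, m along the optical axis (not along the pixel's ray), 0 where there is no reading.
- eyes.get_calibration(name): a dict with "K" (3x3 intrinsics, pixels), "position" and "rotation" of the camera in the world. Camera axes: x right, y down, z forward; pixel columns grow to the right and rows downward; lengths in m; the calibration is good to about 2 mm. A picture is of the moment at which its call begins. get_calibration takes no time and is no camera call.
- bot.finish_job(): hands the job in; it is judged then, once.
Trained networks look in the newest picture that a camera, given by its name, has taken for a name from the list of things; names that differ only in an ending like _2 or _b are one class to them, and where a whole thing is asked for, a point or a joint stands for the part that bears it (a point fixed in the world has none). Each returns a list of dicts, best first, with "score" (0 to 1); they miss things now and then, are a little off and sometimes report something else, mostly with a low value. They report only what shows in the picture. A call takes as long as a camera call. They do not tell look-alikes from the thing itself.
- spot_in(camera, target): "rect" ([centre column, centre row, width, height] in pixels, round what is visible of it).
The state is a dict: "time": time; "q": joint angles; "joint_vel": joint speeds; "joint_torque": joint torques, N m; "tool_pos": TCP position; "tcp_rot": TCP orientation; "wrist_force": force on the tool from outside, world axes, zero at the start; "torque": the same for the moment, N m; "width": opening from 0.0 (shut) to 1.0 (fully open); "grip_force": force on a finger pad.
Only numpy, scipy, OpenCV 4.12 (cv2) and the standard library are available. Lean on these libraries where they do the work, as an engineer would, in place of code of your own. Each camera call takes 0.05 s, during which the arm holds its last target. There are 200 camera calls.

## Working session

There is one attempt and no reset: what is moved stays moved. The work goes in short steps, Python scripts to look and compute and a tool call to move; the robot and the scene stay as the last step left them, time stands still between calls to the robot, and variables do not carry over. Pictures are saved under pics/ and viewed, at most 10 in all, crops included, and the job is handed in when it is done.

Besides the shell and the picture viewer there is one more tool, called after "Request:" as name(argument=value, ...), one argument or row to a line, values as JSON. carry_out: Moves the arm, as the interface text tells. Its arguments: {"type":"object","properties":{"series":{"type":"string"},"jaw":{"type":"number"},"grip_force":{"type":"number"}},"required":["series"]}

```bash
mkdir -p pics
cat > h.py <<'E'
import numpy as np, cv2
from workcell import bot, eyes, spot_in
def cloud(name):
    im,d=eyes.read_camera(name); c=eyes.get_calibration(name)
    K=np.array(c["K"]);R=np.array(c["rotation"]);t=np.array(c["position"])
    if R.shape!=(3,3): R=cv2.Rodrigues(R.astype(float))[0]
    v,u=np.mgrid[:400,:640]
    P=np.stack([(u-K[0,2])/K[0,0]*d,(v-K[1,2])/K[1,1]*d,d],-1)@R.T+t
    P[d==0]=np.nan
    return im,P
E
python3 - <<'E'
from h import *
for n in("top","side"):
    im,P=cloud(n); cv2.imwrite(f"pics/{n}0.png",im); np.savez(f"{n}0.npz",im=im,P=P)
    print(n,eyes.get_calibration(n)["position"])
    for t in("clamp","cam_knob","cuvette","lightbench","bottle","dish","tipbox"):
        print(t,[(np.round(r["rect"]).tolist(),round(r["score"],2)) for r in spot_in(n,t)[:4]])
print(bot.read_state()["time"])
E
```

```text
top [0.4102493  0.07570286 1.21232051]
clamp [([228.0, 299.0, 65.0, 69.0], 0.65), ([195.0, 213.0, 67.0, 62.0], 0.63), ([268.0, 191.0, 42.0, 40.0], 0.58)]
cam_knob [([199.0, 222.0, 39.0, 19.0], 0.76), ([233.0, 308.0, 31.0, 27.0], 0.73), ([276.0, 196.0, 31.0, 14.0], 0.62)]
cuvette []
lightbench [([434.0, 185.0, 102.0, 52.0], 0.92)]
bottle [([354.0, 121.0, 19.0, 20.0], 0.62)]
dish [([344.0, 250.0, 29.0, 26.0], 0.75), ([355.0, 121.0, 19.0, 19.0], 0.42)]
tipbox [([280.0, 125.0, 41.0, 27.0], 0.79)]
side [0.36144858 0.87968657 0.67325992]
clamp [([283.0, 263.0, 79.0, 67.0], 0.95), ([441.0, 343.0, 116.0, 111.0], 0.79), ([300.0, 253.0, 26.0, 49.0], 0.51)]
cam_knob [([462.0, 328.0, 39.0, 78.0], 0.97), ([300.0, 251.0, 29.0, 53.0], 0.77), ([312.0, 345.0, 47.0, 84.0], 0.71), ([333.0, 135.0, 62.0, 87.0], 0.5)]
cuvette [([274.0, 260.0, 14.0, 37.0], 0.64), ([299.0, 253.0, 27.0, 50.0], 0.27)]
lightbench [([330.0, 136.0, 62.0, 89.0], 0.56), ([198.0, 236.0, 54.0, 58.0], 0.45)]
bottle [([238.0, 169.0, 24.0, 48.0], 0.9)]
dish [([385.0, 217.0, 36.0, 30.0], 0.62)]
tipbox [([199.0, 236.0, 56.0, 53.0], 0.63)]
0.8
```

View pics/top0.png

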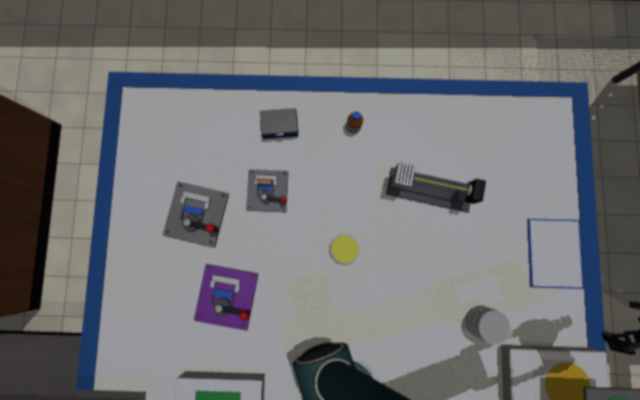

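View pics/side0.png

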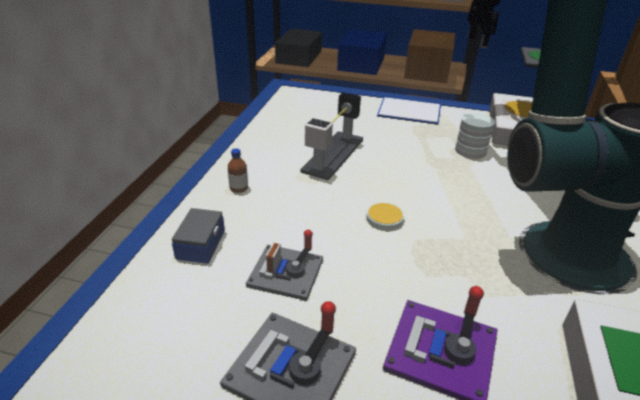

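Candidates for the clamp in the top view are purple at (228,299), large grey at (195,213) and small grey at (268,191). The small grey one fits: it isn't purple, it's the smaller of the other two, and it holds the amber cuvette. I'll confirm that in a crop and measure it.

Run:
```python
from h import *
T=np.load("top0.npz");S=np.load("side0.npz")
a=cv2.resize(T["im"][160:222,238:300],(400,400),interpolation=cv2.INTER_CUBIC)
b=cv2.resize(S["im"][220:305,240:330],(400,400),interpolation=cv2.INTER_CUBIC)
cv2.imwrite("pics/crop.png",np.hstack([a,b]))
def box(D,u0,u1,v0,v1): 
    return D["im"][v0:v1,u0:u1].reshape(-1,3).astype(int),D["P"][v0:v1,u0:u1].reshape(-1,3)
def rect(P,l):
    r=cv2.minAreaRect((P[:,:2]*1000).astype(np.float32)); print(l,len(P),np.round(np.array(r[0])),np.round(r[1]),round(r[2],1),"med",np.round(np.median(P,0)*1000,1))
for n,D,w in(("top",T,(238,300,160,222)),("side",S,(240,330,220,305))):
    c,P=box(D,*w); z=P[:,2]
    rect(P[(z>.007)&(z<.018)],n+" plate")
    rect(P[(z>.006)],n+" all")
    rect(P[(z>.056)&(z<.067)],n+" z62")
    red=(c[:,2]>110)&(c[:,1]<60)&(c[:,0]<70); rect(P[red],n+" red"); print(np.round(P[red].min(0)*1000),np.round(P[red].max(0)*1000))
c,P=box(T,375,495,150,220); z=P[:,2]
rect(P[(z>.006)&(z<.02)],"bench plate"); 
c,P=box(T,375,495,140,225); z=P[:,2]; hd=(z>.13)&(z<.16); 
rect(P[hd],"heads"); 
y=P[:,1]; m=np.nanmedian(y[hd]); 
for k in(hd&(y>-.15),hd&(y<=-.15)):
    if k.sum()>3: rect(P[k],"head")
yel=(c[:,2]>130)&(c[:,1]>120)&(c[:,0]<90); rect(P[yel],"beam"); 
for t,w in(("bottle",(340,370,105,137)),("tipbox",(255,303,105,142)),("dish",(325,364,232,268))):
    c,P=box(T,*w); rect(P[P[:,2]>.008],t); print(np.nanmax(P[:,2]))
```

```text
top plate 1136 [587. 217.] [144. 126.] 89.3 med [583.6 225.6  11.6]
top all 1650 [591. 217.] [144. 165.] 89.3 med [585.1 226.3  12.7]
top z62 90 [595. 206.] [105.  31.] 62.3 med [609.5 232.6  61. ]
top red 16 [557. 175.] [10. 11.] 50.7 med [556.3 174.1  72.3]
[550. 169.  68.] [562. 180.  77.]
side plate 1823 [585. 231.] [124. 126.] 89.0 med [574.1 257.7  11.4]
side all 2955 [570. 280.] [153. 249.] 16.9 med [577.1 247.   12.5]
side z62 176 [589. 211.] [106.  39.] 55.7 med [605.1 233.9  60.8]
side red 20 [509. 278.] [ 10. 217.] 24.3 med [549.5 183.5  72.1]
[462. 180.  68.] [557. 377. 100.]
bench plate 1756 [ 618. -279.] [208. 355.] 1.9 med [ 593.3 -266.1   11.8]
heads 696 [ 603. -249.] [238.  60.] 78.9 med [ 603.3 -169.7  145.4]
head 177 [ 623. -139.] [21. 60.] 87.9 med [ 618.1 -140.5  145.7]
head 519 [ 601. -256.] [223.  60.] 78.9 med [ 597.6 -335.5  145.3]
beam 0 [0. 0.] [0. 0.] 0.0 med [nan nan nan]
bottle 293 [790. -25.] [47. 41.] 70.2 med [783.5 -22.8  74.6]
0.11350611826992285
tipbox 1050 [787. 198.] [ 77. 109.] 4.9 med [781.1 197.3  55.9]
0.06305463733858319
dish 740 [421.  -6.] [87. 85.] 1.4 med [420.   -4.6  17. ]
0.02369844010774802
  return _methods._mean(a, axis=axis, dtype=dtype,
  ret = um.true_divide(
```

View pics/crop.png

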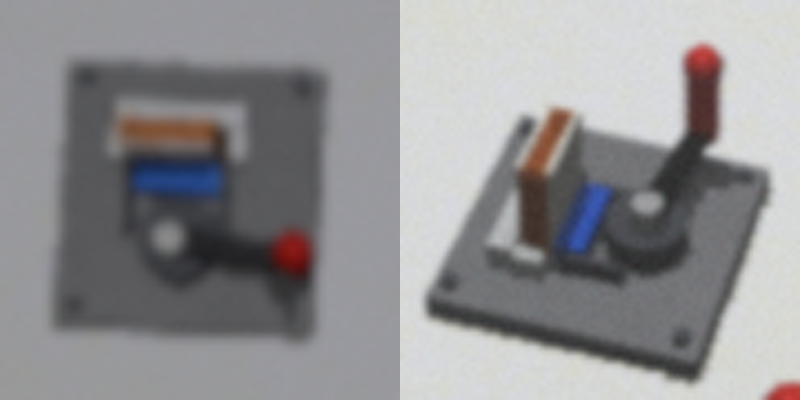

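The crop confirms it: the small grey clamp holds the amber cuvette. The lever points along world −y, with the red knob at top pixel (283,199). Next I'll refine the yaw and centres.

```bash
cat > m.py <<'E'
from h import *
def comp(P,mask,w,er=0,big=True):
    M=np.zeros((400,640),np.uint8); u0,u1,v0,v1=w
    M[v0:v1,u0:u1]=mask[v0:v1,u0:u1]
    if er: M=cv2.morphologyEx(M,cv2.MORPH_OPEN,np.ones((er,er)))
    if big:
        n,L,s,_=cv2.connectedComponentsWithStats(M); M=(L==1+np.argmax(s[1:,4]))
    return P[M>0]
def rect(p,l):
    r=cv2.minAreaRect((p[:,:2]*1000).astype(np.float32)); print(l,len(p),"c",np.round(r[0],1),"size",np.round(r[1],1),"ang",round(r[2],1),"mean",np.round(p.mean(0)*1000,1)); return r
E
python3 - <<'E'
from m import *
T=np.load("top0.npz");S=np.load("side0.npz")
for n,D,w,wc in(("top",T,(238,300,160,222),(250,283,165,190)),("side",S,(240,330,220,305),(255,290,230,285))):
    P=D["P"];z=np.nan_to_num(P[...,2])
    rect(comp(P,(z>.008)&(z<.017),w,3),n+" plate")
    rect(comp(P,(z>.057)&(z<.067),wc),n+" cuv top")
    c=D["im"].astype(int); red=(c[...,2]>90)&(c[...,1]<70)&(c[...,0]<70)&(c[...,2]>2*c[...,1])
    q=comp(P,red&(z>.04)&(z<.09),w); rect(q,n+" knob"); 
P=T["P"];z=np.nan_to_num(P[...,2]);w=(375,500,140,225)
rect(comp(P,(z>.007)&(z<.017),w,5),"bench plate")
for ww in((375,440,140,225),(440,500,140,225)): rect(comp(P,(z>.138)&(z<.153),ww,3),"head top")
P=S["P"];z=np.nan_to_num(P[...,2])
rect(comp(P,(z>.007)&(z<.017),(295,370,90,182),3),"bench plate side")
for ww in((295,334,90,182),(335,370,85,182)): rect(comp(P,(z>.138)&(z<.153),ww,1),"head top side")
q=comp(T["P"],(np.nan_to_num(T["P"][...,2])>.1)&(np.nan_to_num(T["P"][...,2])<.13),(410,468,170,195),0,False)
if len(q)>5: rect(q,"beam?"); print(np.degrees(np.arctan2(*np.polyfit(q[:,1],q[:,0],1)[:1],1)))
E
```

```text
top plate 572 c [599.4 228.3] size [101.  118.8] ang 0.1 mean [607.7 227.9  11.8]
top cuv top 86 c [609.4 233.8] size [16.  43.8] ang 1.4 mean [609.6 233.2  61.1]
top knob 22 c [555.8 174.5] size [11.7 11.4] ang 2.6 mean [555.6 174.2  72.3]
side plate 1501 c [584.5 230.9] size [123.3 125. ] ang 89.1 mean [574.4 251.3  11.5]
side cuv top 139 c [607.3 236.7] size [16.8 46.4] ang 1.3 mean [606.9 238.   60.5]
side knob 24 c [552.5 181.4] size [10.3  7.4] ang 34.0 mean [552.2 181.9  71.3]
bench plate 1015 c [ 584.9 -284.2] size [187.8  62.3] ang 78.6 mean [ 583.9 -276.5   11.9]
head top 376 c [ 621.2 -154.3] size [45.2 60.1] ang 79.5 mean [ 620.6 -153.4  146.2]
head top 262 c [ 583.3 -350.3] size [31.2 59.5] ang 78.9 mean [ 582.9 -348.6  145. ]
bench plate side 1102 c [ 600.8 -252.7] size [252.5  86.5] ang 79.0 mean [ 595.4 -240.2   11.6]
head top side 254 c [ 619.9 -149.1] size [44.4 61.5] ang 80.0 mean [ 618.2 -144.8  145.3]
head top side 129 c [ 581.7 -346.8] size [34.9 60.2] ang 79.4 mean [ 580.8 -342.6  144.1]
beam? 144 c [ 600.5 -254.6] size [153.8  26.3] ang 79.8 mean [ 600.3 -260.2  117.3]
11.300610709842285
```

Run:
```python
from m import *
s=bot.read_state(); R=cv2.Rodrigues(np.array(s["tcp_rot"],float))[0]
print(np.round(R,3),s["tool_pos"],s["time"],s["width"])
for n in("top","side"):
    D=np.load(n+"0.npz");P=D["P"];d=np.linalg.norm(P[...,:2]-[.564,.2355],axis=-1)
    q=P[d<.022]; print(n,"hub z max",np.percentile(q[:,2],[50,90,99]).round(4), [ (r,round(float(np.median(P[(d>r/1000-.002)&(d<r/1000+.002)][:,2])),4)) for r in(4,8,12,16,20)])
```

```text
[[ 0.928  0.374  0.   ]
 [ 0.374 -0.928 -0.   ]
 [ 0.     0.    -1.   ]] [ 0.25213488 -0.62615506  0.21936237] 0.8 1.001471140271996
top hub z max [0.0258 0.0366 0.0398] [(4, 0.0384), (8, 0.0279), (12, 0.0266), (16, 0.0256), (20, 0.0151)]
side hub z max [0.0252 0.0354 0.0391] [(4, 0.0377), (8, 0.0304), (12, 0.0259), (16, 0.023), (20, 0.0132)]
```

Request:
carry_out(
  series="0.015 0.04 0 1; 0.015 0.04 0 1; 0.015 0.04 0 1; 0.015 0.04 0 1; 0.015 0.04 0 1; 0.015 0.04 0 1; 0.015 0.04 0 1; 0.015 0.04 0 1; 0.015 0.04 0 1; 0.015 0.04 0 1; 0.015 0.04 0 1; 0.015 0.04 0 1; 0.015 0.04 0 1; 0.015 0.04 0 1; 0.015 0.04 0 2; 0.015 0.04 0 2; 0.015 0.04 0 2; 0.015 0.04 0 2; 0.015 0.04 0 1; 0.018 0.042 0 0",
  jaw=-0.25,
  grip_force=25,
)

```text
time: 3.3
tool_pos: [0.5555, 0.1772, 0.2196]
tcp_rot: [2.903, 1.201, 0.001]
wrist_force: [-0.2, 0.4, 0.6]
width: 0.373
grip_force: 0.0
```

Request:
carry_out(
  series="0 0 -0.04 0; 0 0 -0.04 0; 0 -0.001 -0.03 0; 0 0 0 0; 0 0 0 0",
)

```text
time: 3.92
tool_pos: [0.5561, 0.1751, 0.1106]
tcp_rot: [2.903, 1.2, 0.003]
wrist_force: [-0.8, 0.3, 0.9]
width: 0.375
grip_force: 0.0
```

Run:
```python
from m import *
im,P=cloud("side"); cv2.imwrite("pics/s1.png",cv2.resize(im[130:310,200:380],(600,600),interpolation=cv2.INTER_CUBIC))
s=bot.read_state();print(s["tool_pos"])
```

```text
[0.55663498 0.17521489 0.11131562]
```

View pics/s1.png

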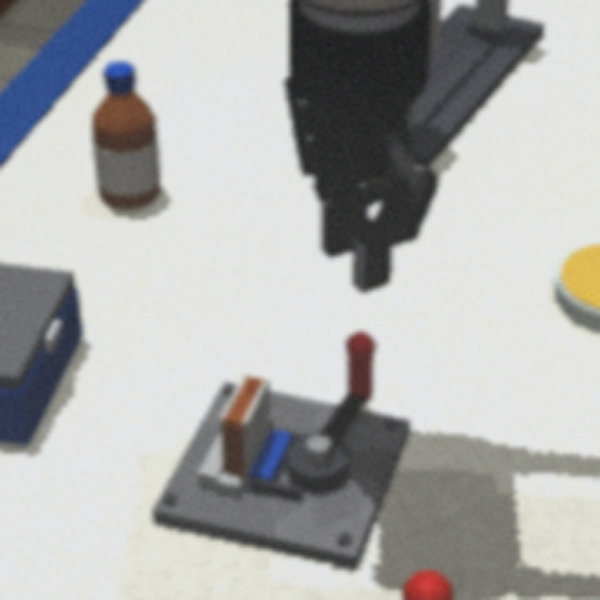

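The side view shows the fingers (crop about (345,235) and (373,275)) straddling a point above the red knob (360,345). I'll lower, narrow the jaws and swing.

Request:
carry_out(
  series="0 0 -0.02 0; 0 0 -0.02 0; 0 0 -0.014 0; 0 0 0 0; 0 0 0 0",
)

```text
time: 4.6
tool_pos: [0.5553, 0.1749, 0.0552]
tcp_rot: [-2.903, -1.201, 0.0]
wrist_force: [0.5, -0.4, 0.5]
width: 0.372
grip_force: 0.0
```

Request:
carry_out(
  series="0 0 0 0; 0 0 0 0; 0 0 0 0; 0 0 0 0",
  jaw=-0.48,
)

```text
time: 5.1
tool_pos: [0.5552, 0.1749, 0.0555]
tcp_rot: [2.903, 1.201, 0.001]
wrist_force: [0.1, 0.2, 0.4]
width: 0.256
grip_force: 0.0
```

Request:
carry_out(
  series="-0.007 0.002 0 0; -0.007 0.002 0 0; -0.0063 0.0035 0 0; -0.0063 0.0035 0 0; -0.0053 0.0049 0 0; -0.0053 0.0049 0 0; -0.004 0.006 0 0; -0.004 0.006 0 0; 0 0 0 0",
)

```text
time: 6.22
tool_pos: [0.5097, 0.2082, 0.0553]
tcp_rot: [-2.903, -1.202, 0.0]
wrist_force: [-0.0, -0.4, -0.4]
width: 0.257
grip_force: 0.0
```

Request:
carry_out(
  series="-0.0025 0.0068 0 0; -0.0025 0.0068 0 0; -0.0008 0.0068 0 0; -0.0008 0.0068 0 0; 0 0 0 0; 0 0 0 0",
)

```text
time: 6.98
tool_pos: [0.5033, 0.2348, 0.0552]
tcp_rot: [2.903, 1.201, -0.0]
wrist_force: [-0.5, 0.2, -0.4]
width: 0.259
grip_force: 0.0
```

Run:
```python
from m import *
im,P=cloud("side"); cv2.imwrite("pics/s2.png",cv2.resize(im[130:310,200:380],(600,600),interpolation=cv2.INTER_CUBIC))
s=bot.read_state();print(s["tool_pos"],s["wrist_force"])
```

```text
[0.50332684 0.23475803 0.05526028] [-0.22169288  0.29809271  0.53372104]
```

View pics/s2.png

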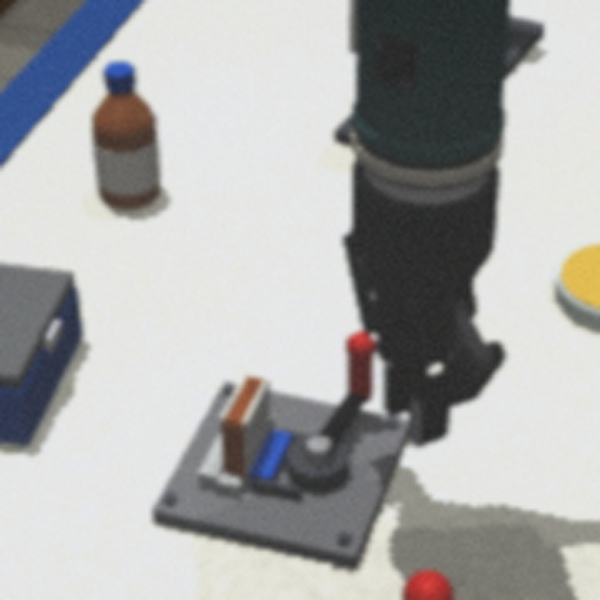

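The knob is still at crop (360,345) with the lever locked, and the gripper has passed to its right. Next I'll measure the fingers and knob from the clouds.

Run:
```python
from m import *
print(bot.read_state()["tool_pos"])
for n in("side","top"):
    im,P=cloud(n); np.savez(n+"2.npz",im=im,P=P)
    z=np.nan_to_num(P[...,2]); c=im.astype(int)
    red=(c[...,2]>90)&(c[...,2]>2*c[...,1])&(z>.04)&(z<.09)&(abs(P[...,0]-.555)<.05)&(abs(P[...,1]-.18)<.06)
    print(n,"red",red.sum(),P[red].mean(0) if red.any() else None)
    dark=(c.max(-1)<75)&(abs(P[...,0]-.50)<.1)&(abs(P[...,1]-.235)<.1)
    for a,b in((.03,.045),(.045,.06),(.06,.08),(.08,.1),(.1,.13),(.13,.17)):
        q=P[dark&(z>a)&(z<b)&(np.linalg.norm(P[...,:2]-[.564,.235],axis=-1)>.03)]
        if len(q)>3: print(a,len(q),"x",np.percentile(q[:,0],[2,50,98]).round(3),"y",np.percentile(q[:,1],[2,50,98]).round(3))
```

```text
[0.50332684 0.23475803 0.05526028]
side red 36 [0.55145241 0.1814908  0.07154458]
0.03 37 x [0.548 0.553 0.559] y [0.182 0.195 0.206]
0.06 46 x [0.486 0.513 0.521] y [0.225 0.233 0.256]
0.08 126 x [0.485 0.5   0.521] y [0.224 0.25  0.257]
0.1 201 x [0.469 0.5   0.538] y [0.217 0.256 0.276]
0.13 648 x [0.457 0.495 0.548] y [0.207 0.26  0.286]
top red 25 [0.55450094 0.17412331 0.07402713]
0.03 11 x [0.549 0.552 0.562] y [0.172 0.186 0.192]
0.1 7 x [0.469 0.474 0.53 ] y [0.194 0.25  0.256]
0.13 116 x [0.457 0.471 0.553] y [0.182 0.261 0.28 ]
```

Run:
```python
from m import *
D=np.load("side2.npz");P=D["P"];c=D["im"].astype(int);z=np.nan_to_num(P[...,2])
m=(c.max(-1)<85)&(abs(P[...,0]-.503)<.03)&(abs(P[...,1]-.235)<.035)&(z>.015)
q=P[m];i=np.argsort(q[:,2])[:14];print(q[i].round(4))
v,u=np.where(m);print(np.c_[u,v][i].tolist())
```

```text
[[0.5164 0.2273 0.0668]
 [0.5129 0.2257 0.0689]
 [0.5146 0.2267 0.0692]
 [0.4986 0.2513 0.0697]
 [0.5191 0.2325 0.0706]
 [0.5171 0.2326 0.0712]
 [0.516  0.2294 0.0712]
 [0.5128 0.2263 0.0719]
 [0.4987 0.2513 0.0722]
 [0.5174 0.2315 0.0727]
 [0.5021 0.2532 0.073 ]
 [0.5162 0.2288 0.0732]
 [0.496  0.2545 0.0733]
 [0.5043 0.2521 0.0739]]
[[319, 253], [321, 252], [320, 252], [325, 262], [317, 253], [318, 253], [319, 252], [321, 251], [325, 261], [318, 252], [323, 261], [319, 251], [326, 262], [322, 260]]
```

Run:
```python
from m import *
for n in("side","top"):
    c=eyes.get_calibration(n);K=np.array(c["K"]);R=np.array(c["rotation"]);t=np.array(c["position"])
    for p in((.503,.235,.041),(.503,.235,.055),(.503,.235,.068),(.503,.235,.08),(.555,.176,.0525),(.555,.176,.076),(.564,.235,.038),(.6085,.235,.062)):
        x=K@(R.T@(np.array(p)-t));x=x[:2]/x[2];print(n,p,x.round(1),"crop",((x-[200,130])*3.333).round(0))
print(bot.read_state()["q"])
```

```text
Traceback (most recent call last):
ValueError: matmul: Input operand 1 does not have enough dimensions (has 0, gufunc core with signature (n?,k),(k,m?)->(n?,m?) requires 1)
```

```bash
cat >> h.py <<'E'
def proj(n,p):
    c=eyes.get_calibration(n)
    R=cv2.Rodrigues(np.array(c["rotation"],float))[0].T
    return cv2.projectPoints(np.array(p,float).reshape(-1,1,3),R,-R@np.array(c["position"]),np.array(c["K"]),None)[0][:,0]
E
python3 - <<'E'
from m import *
from h import proj
p=[(.503,.235,.041),(.503,.235,.055),(.503,.235,.068),(.503,.235,.08),(.555,.176,.0525),(.555,.176,.076),(.564,.235,.038),(.6085,.235,.062)]
x=proj("side",p)
print(np.c_[p,x.round(1),((x-[200,130])*3.333).round(0)])
print(np.round(bot.read_state()["q"],3))
E
```

```text
[[5.030e-01 2.350e-01 4.100e-02 3.244e+02 2.669e+02 4.150e+02 4.560e+02]
 [5.030e-01 2.350e-01 5.500e-02 3.246e+02 2.615e+02 4.150e+02 4.380e+02]
 [5.030e-01 2.350e-01 6.800e-02 3.248e+02 2.565e+02 4.160e+02 4.220e+02]
 [5.030e-01 2.350e-01 8.000e-02 3.250e+02 2.518e+02 4.170e+02 4.060e+02]
 [5.550e-01 1.760e-01 5.250e-02 3.069e+02 2.383e+02 3.560e+02 3.610e+02]
 [5.550e-01 1.760e-01 7.600e-02 3.070e+02 2.293e+02 3.570e+02 3.310e+02]
 [5.640e-01 2.350e-01 3.800e-02 2.941e+02 2.619e+02 3.140e+02 4.390e+02]
 [6.085e-01 2.350e-01 6.200e-02 2.722e+02 2.484e+02 2.410e+02 3.940e+02]]
[ 0.391  0.199  2.011 -0.     0.932  1.178]
```

Run:
```python
from m import *
from h import proj
for c in((.490,.248),(.516,.222)):
    for z in(.04,.05,.06,.07,.08):
        print(c,z,((proj("side",(*c,z))[0]-[200,130])*3.333).round(0))
im=np.load("side2.npz")["im"]
cv2.imwrite("pics/s3.png",cv2.resize(im[210:280,280:350],(600,600),interpolation=cv2.INTER_CUBIC))
```

```text
(0.49, 0.248) 0.04 [431. 477.]
(0.49, 0.248) 0.05 [432. 465.]
(0.49, 0.248) 0.06 [432. 452.]
(0.49, 0.248) 0.07 [433. 439.]
(0.49, 0.248) 0.08 [434. 425.]
(0.516, 0.222) 0.04 [398. 438.]
(0.516, 0.222) 0.05 [399. 426.]
(0.516, 0.222) 0.06 [399. 413.]
(0.516, 0.222) 0.07 [400. 400.]
(0.516, 0.222) 0.08 [400. 387.]
```

View pics/s3.png

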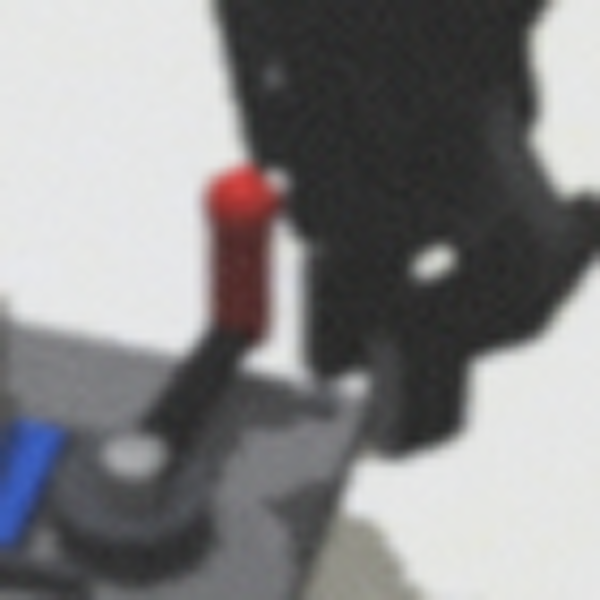

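The near fingertip bottom at s3 (400,460) is at about z 0.065. The partly open fingers therefore stand about 25 mm higher than I assumed, and they went over the knob. I'll go back and repeat lower.

Request:
carry_out(
  series="0 0 0.025 0; 0 0 0.025 0; 0.017 -0.019 0 0; 0.017 -0.02 0 0; 0.0178 -0.0193 0 0; 0 0 0 0; 0 0 0 0",
  jaw=-0.25,
)

```text
time: 8.0
tool_pos: [0.5546, 0.1766, 0.1051]
tcp_rot: [-2.903, -1.199, 0.001]
wrist_force: [-0.8, -0.3, -0.9]
width: 0.378
grip_force: 0.0
```

Request:
carry_out(
  series="0 0 -0.025 0; 0 0 -0.02 0; 0 0 -0.015 0; 0 0 -0.015 0; 0 0 0 0; 0 0 0 0",
)

```text
time: 8.75
tool_pos: [0.5556, 0.1767, 0.0306]
tcp_rot: [2.903, 1.201, 0.001]
wrist_force: [0.4, -0.6, 0.0]
width: 0.376
grip_force: 0.0
```

Request:
carry_out(
  series="0 0 0 0; 0 0 0 0; 0 0 0 0; 0 0 0 0",
  jaw=-0.48,
)

```text
time: 9.25
tool_pos: [0.5552, 0.1766, 0.0305]
tcp_rot: [2.903, 1.2, 0.0]
wrist_force: [0.2, -0.4, 0.6]
width: 0.257
grip_force: 0.0
```

Request:
carry_out(
  series="-0.007 0.002 0 0; -0.007 0.002 0 0; -0.0063 0.0035 0 0; -0.0063 0.0035 0 0; 0 0 0 0",
)

```text
time: 9.88
tool_pos: [0.5276, 0.1878, 0.0302]
tcp_rot: [-2.903, -1.201, 0.001]
wrist_force: [-0.5, -0.1, -0.6]
width: 0.257
grip_force: 0.0
```

Run:
```python
from m import *
im,P=cloud("side"); cv2.imwrite("pics/s4.png",cv2.resize(im[210:280,270:340],(600,600),interpolation=cv2.INTER_CUBIC))
s=bot.read_state();print(s["tool_pos"],s["wrist_force"])
```

```text
[0.52806845 0.18804925 0.03027477] [ 1.06911939  0.26860604 -0.35895406]
```

View pics/s4.png

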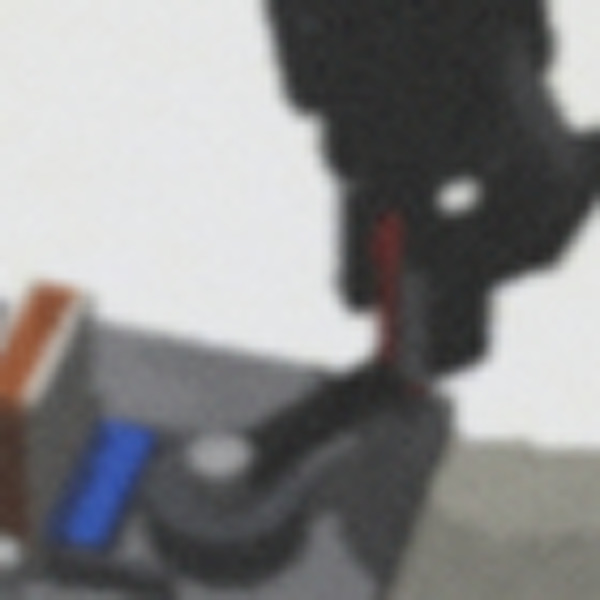

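The knob (red at crop (388,290)) is now between the fingers and the lever is swinging, so I'll continue.

Request:
carry_out(
  series="-0.0053 0.0048 0 0; -0.0053 0.0049 0 0; -0.004 0.006 0 0; -0.004 0.006 0 0; -0.0025 0.0068 0 0; -0.0025 0.0068 0 0; -0.0008 0.0068 0 0; -0.0008 0.0068 0 0; 0 0.002 0 0; 0 0 0 0; 0 0 0 0",
)

```text
time: 11.3
tool_pos: [0.5034, 0.2388, 0.0304]
tcp_rot: [-2.903, -1.2, -0.001]
wrist_force: [0.2, -0.4, -1.3]
width: 0.263
grip_force: 0.0
```

Request:
carry_out(
  series="0 0 0 0; 0 0 0 0; 0 0 0.03 0; 0 0 0.04 0; 0 0 0.04 0; 0.04 0 0 10; 0.04 0 0 10; 0.025 0 0 10; 0 0 0 10; 0 0 0 5; 0 0 0 0",
  jaw=-0.25,
)

```text
time: 12.68
tool_pos: [0.6083, 0.2383, 0.14]
tcp_rot: [-2.224, -2.219, 0.0]
wrist_force: [0.1, 0.5, -0.4]
width: 0.373
grip_force: 0.0
```

Run:
```python
from m import *
for n,w,wc in(("side",(240,340,210,305),(255,290,230,285)),("top",(230,300,160,230),(250,283,165,190))):
    im,P=cloud(n); cv2.imwrite(f"pics/{n}5.png",im)
    z=np.nan_to_num(P[...,2]); c=im.astype(int); red=(c[...,2]>90)&(c[...,2]>2*c[...,1])&(z>.04)&(z<.09)
    try: rect(comp(P,red,w),n+" knob")
    except Exception as e: print(e)
    try: rect(comp(P,(z>.057)&(z<.067)&(P[...,0]>.58),wc),n+" cuv")
    except Exception as e: print(e)
print(bot.read_state()["tool_pos"])
```

```text
side knob 22 c [500.2 237.2] size [7.5 7.8] ang 4.6 mean [500.4 237.3  71.7]
side cuv 143 c [607.3 237.1] size [45.2 16.7] ang 89.5 mean [607.1 238.2  60.4]
attempt to get argmax of an empty sequence
top cuv 16 c [609.2 237.6] size [10.  16.5] ang 78.6 mean [608.7 238.   60.7]
[0.60821201 0.23843954 0.14017752]
```

The lever is open at about 1.55 rad and the cuvette is still seated at about (608,236). I'll descend and grip it.

Request:
carry_out(
  series="0 -0.002 -0.035 0; 0 0 -0.035 0; 0 0 -0.02 0; 0 0 -0.012 0; 0 0 -0.01 0; 0 0 0 0; 0 0 0 0",
)

```text
time: 13.65
tool_pos: [0.6092, 0.2368, 0.0293]
tcp_rot: [2.222, 2.22, 0.002]
wrist_force: [-1.1, 0.2, 0.1]
width: 0.375
grip_force: 0.0
```

Request:
carry_out(
  series="0 0 0 0; 0 0 0 0; 0 0 0 0; 0 0 0 0; 0 0 0 0; 0 0 0 0; 0 0 0 0",
  jaw=-1,
  grip_force=35,
)

```text
time: 14.52
tool_pos: [0.606, 0.2365, 0.0281]
tcp_rot: [-2.221, -2.217, 0.005]
wrist_force: [-5.0, 0.8, 2.2]
width: 0.18
grip_force: 34.3
```

Request:
carry_out(
  series="-0.002 0 0 0; 0 0 0.005 0; 0 0 0.01 0; 0 0 0.015 0; 0 0 0.025 0; 0 0 0.035 0; 0 0 0.04 0; 0 0 0.03 0; 0 0 0 0; 0 0 0 0",
)

```text
time: 15.78
tool_pos: [0.6059, 0.2362, 0.1877]
tcp_rot: [-2.223, -2.22, 0.001]
wrist_force: [-0.9, -0.3, -1.6]
width: 0.178
grip_force: 34.1
```

Run:
```python
from m import *
from h import proj
s=bot.read_state();print(s["tool_pos"],s["wrist_force"],s["width"],s["grip_force"])
im,P=cloud("side");u,v=proj("side",s["tool_pos"])[0].astype(int);print(u,v)
cv2.imwrite("pics/s6.png",cv2.resize(im[max(v-50,0):v+50,u-50:u+50],(600,600),interpolation=cv2.INTER_CUBIC))
```

```text
[0.60589464 0.23622669 0.18768165] [-0.91968331 -0.30978792 -1.55611837] 0.17755526002086403 34.0948748588562
271 196
```

View pics/s6.png

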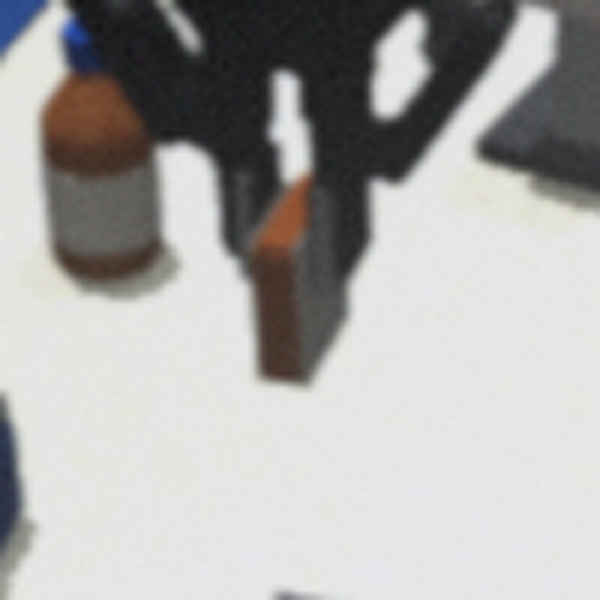

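The cuvette is held upright mid-length by its frosted sides. Now I'll carry it over the beam.

Request:
carry_out(
  series="0 -0.01 0.01 0; 0 -0.025 0.01 0; 0 -0.035 0 -1; 0 -0.035 0 -1; 0 -0.035 0 -1; 0 -0.035 0 -1; 0 -0.035 0 -1; 0 -0.035 0 -1; 0 -0.035 0 -1; 0 -0.035 0 -1; 0 -0.035 0 -1; 0 -0.035 0 -1; 0 -0.035 0 -1; 0 -0.035 0 0; -0.003 -0.025 0 0; -0.002 -0.009 0 0; 0 0 0 0; 0 0 0 0; 0 0 0 0",
)

```text
time: 18.2
tool_pos: [0.6015, -0.2514, 0.2083]
tcp_rot: [-2.424, -1.998, -0.0]
wrist_force: [-0.6, -0.2, -0.7]
width: 0.178
grip_force: 34.1
```

```bash
cat > chk.py <<'E'
from m import *
from h import proj
s=bot.read_state();t=np.array(s["tool_pos"]);print(t.round(4),np.round(s["wrist_force"],1),round(s["grip_force"],1))
im,P=cloud("side");z=np.nan_to_num(P[...,2]);c=im.astype(int)
near=(np.linalg.norm(P[...,:2]-t[:2],axis=-1)<.05)
am=near&(c[...,2]>1.6*c[...,0])&(c[...,2]>70)&(z<t[2]+.045)&(z>t[2]-.03)
q=P[am];print("amber",len(q),"x",np.percentile(q[:,0],[2,50,98]).round(4),"y",np.percentile(q[:,1],[2,50,98]).round(4),"z",np.percentile(q[:,2],[1,50,99]).round(4))
top=q[q[:,2]>np.percentile(q[:,2],99)-.006]; rect(top,"amber top")
for ww in((295,334,90,182),(335,370,85,182)):
    m=(z>.138)&(z<.153)&(np.linalg.norm(P[...,:2]-t[:2],axis=-1)>.07)
    try: rect(comp(P,m,ww,1),"head")
    except Exception as e: print(e)
u,v=proj("side",t)[0].astype(int)
cv2.imwrite("pics/chk.png",cv2.resize(im[v-45:v+55,u-50:u+50],(600,600),interpolation=cv2.INTER_CUBIC))
E
python3 chk.py
```

```text
[ 0.6015 -0.2514  0.2083] [-0.6 -0.2 -0.7] 34.1
amber 25 x [0.5968 0.6051 0.6116] y [-0.2625 -0.2416 -0.2328] z [0.2385 0.2411 0.2482]
amber top 3 c [ 597.3 -237.6] size [5.2 0.4] ang 76.3 mean [ 597.3 -238.1  245.7]
head 260 c [ 620.3 -149.1] size [44.9 60.3] ang 80.3 mean [ 618.5 -144.5  145.2]
head 133 c [ 581.9 -345.4] size [34.  60.6] ang 77.0 mean [ 580.9 -342.   144. ]
```

Request:
carry_out(
  series="0 0 -0.025 0; 0 0 -0.025 0; 0 0 -0.02 0; 0 0 -0.015 0; 0 0 -0.01 0; 0 0 -0.006 0; 0 0 0 0; 0 0 0 0; 0 0 0 0",
)

```text
time: 19.38
tool_pos: [0.6018, -0.2528, 0.1081]
tcp_rot: [2.424, 1.996, 0.001]
wrist_force: [0.2, 0.3, -0.3]
width: 0.178
grip_force: 34.1
```

```bash
python3 chk.py
python3 - <<'E'
from m import *
from h import proj
im,P=cloud("top"); t=bot.read_state()["tool_pos"]
z=np.nan_to_num(P[...,2])
for ww in((375,440,140,225),(440,500,140,225)): rect(comp(P,(z>.138)&(z<.153),ww,3),"head top")
E
```

```text
[ 0.6018 -0.2528  0.1081] [ 0.2  0.3 -0.3] 34.1
amber 32 x [0.5945 0.6049 0.6108] y [-0.2764 -0.2395 -0.2296] z [0.116  0.1411 0.1498]
amber top 5 c [ 602.2 -244.8] size [ 4.9 14. ] ang 61.9 mean [ 600.7 -242.7  146.5]
head 257 c [ 620.5 -149.4] size [44.9 62.1] ang 79.3 mean [ 618.1 -144.5  145.4]
head 46 c [ 560.6 -342.3] size [31.4 18.6] ang 72.9 mean [ 560.6 -339.1  143.5]
head top 370 c [ 621.4 -154.3] size [44.9 59.9] ang 78.5 mean [ 620.7 -153.4  146.3]
head top 198 c [ 586.4 -350.4] size [30.6 51.2] ang 80.9 mean [ 585.6 -350.1  145.6]
```

View pics/chk.png

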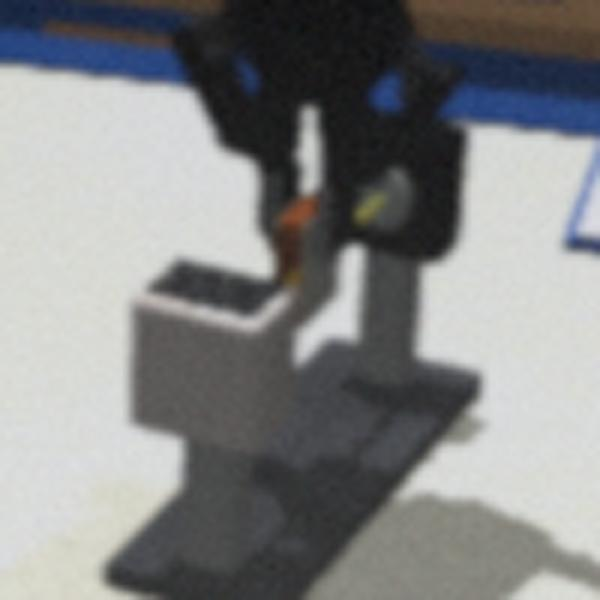

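The cuvette (crop (297,235)) sits between lamp and receiver, and the beam enters its near end. The camera offsets agree that it is about 2.5 mm off in +x, so I'll nudge it and settle.

Request:
carry_out(
  series="-0.0015 0 0 0; -0.001 0 -0.001 0; 0 0 0 0; 0 0 0 0; 0 0 0 0; 0 0 0 0; 0 0 0 0; 0 0 0 0",
)

```text
time: 20.48
tool_pos: [0.5988, -0.2525, 0.1063]
tcp_rot: [2.425, 1.997, 0.0]
wrist_force: [-0.7, -0.7, -0.9]
width: 0.183
grip_force: 34.1
```

```bash
python3 chk.py
python3 - <<'E'
from m import *
im,P=cloud("side"); z=np.nan_to_num(P[...,2]); c=im.astype(int)
red=(c[...,2]>90)&(c[...,2]>2*c[...,1])&(z>.04)&(z<.09)
rect(comp(P,red,(240,340,210,305)),"knob")
print(bot.finish_job())
E
```

```text
[ 0.5988 -0.2525  0.1063] [-0.7 -0.7 -0.9] 34.1
amber 35 x [0.5944 0.602  0.6081] y [-0.2584 -0.2388 -0.2289] z [0.1141 0.1382 0.1469]
amber top 4 c [ 598.2 -246.6] size [ 1.2 17.3] ang 30.1 mean [ 596.8 -243.7  144.5]
head 259 c [ 620.8 -149.5] size [46. 61.] ang 82.0 mean [ 618.2 -144.2  145.5]
head 37 c [ 559.4 -341.7] size [30.9 14.7] ang 81.4 mean [ 558.6 -339.4  143.3]
knob 37 c [500.7 236.2] size [11.6  9.4] ang 39.9 mean [500.8 236.6  72. ]
the job is handed in; nothing more can be done
None
```

The job is handed in: the lever is open at about 1.55 rad and the cuvette is held upright by its frosted sides, centred on the beam to within a few mm by camera; no judging result came back.

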